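# Put the hall things back on the beech tiers

### The arm

A 6-joint arm with a two-finger parallel gripper is mounted at the origin on the work surface. World frame = base frame: x ahead of the robot, y to its left, z up, the work surface at z = 0. Lengths are in m, angles in rad, forces in N, time in s.
With the tool pointing down it reaches from about 0.4 to 0.825 m from the base axis. Payload 7 kg.
Tool frame: the origin (TCP) lies at the very end of the fingers, on their centre line; the grasp point (between the pads) lies 19 mm behind it; z points along the fingers, y is the line along which they close (so a half turn about z gives the same grasp; the last joint's range is limited). The gripper opens to 88 mm and grips with 3 to 60 N. Pads are 19 mm wide; open, the fingers measure 130 mm over their backs; the gripper's body (78 mm by 193 mm) begins 47 mm behind the grasp point.
Start: joints at [1.501, 0.359, 0.012, 0, -1.224, -0.288], TCP at [0.236, 0.632, 0.227] pointing down, gripper open.
Joint ranges: [-3.07, 3.07], [-1.43, 2.12], [-1.02, 1.25], [-3.03, 1.67], [-3.05, -0], [-3.03, 3.03]. Speed limits (rad/s): [2.39, 2.39, 3.01, 3.14, 3.14, 3.14].

### API

Orientations are given as [roll, pitch, yaw] about the fixed x, y, z axes, in that order (R = Rz(yaw) Ry(pitch) Rx(roll)).
In Python, from station import arm gives the robot as it stands.
- The arm moves only by the tool step_arm, never from a script. Its argument "rows" is a list of rows, each a list of 5 numbers: the shift along the world's x, y, z in m, then the turn about the world's z in rad, then the finger opening in m, from 0 to 0.0876. In form: [[x, y, z, spin, gripper], ...]. A call has 1 to 20 rows; each row is the pose to reach, as a shift and turn from the pose commanded when the call began; what a row does not reach only later rows make up. A row lasts 1/10 s, in which the tool goes at most 50 mm and 8.59 degrees, less where a joint would pass 70% of its speed; a pose out of reach is approached as far as the arm can. A call with a gripper value outside its range is refused whole. The fingers move at their own pace and stop on an object; "newtons" is the grip in N (left out, the last holds). Time passes only in rows, so rows that repeat a pose let the fingers close. It gives the time, the measured TCP pose, the force, the opening and the grip force at its end, in the units of the state.
- arm.get_state(): the state, without advancing time (a new reading comes with each control period).
- arm.grab_frame(name): name is "side" or "top"; returns a dict with "color" (480x640x3 uint8, blue, green, red), "vfov" (degrees; the focal length in pixels is half the picture's height over the tangent of half this angle, whatever the lens; pixels are square), "cx", "cy" (the principal point, pixels), "k1" (the pictures are not rectified: a ray, as slopes to the right and down, at radius r is drawn at 1 + k1 r^2 times it, then the intrinsics apply), "rvec" (rotation vector, rad) and "tvec" (3), from world to camera coordinates, as OpenCV has them. Camera axes: x right, y down, z forward; pixel columns grow to the right and rows downward; lengths in m; the calibration is good to about 2 mm. A picture is of the moment at which its call begins. There is no depth.
- arm.job_done(): hands the job in; it is judged then, once.
The state is a dict: "t": time; "q": joint angles; "qd": joint speeds; "joint_efforts": joint torques, N m; "eef_pos": TCP position; "ee_rot": TCP orientation; "force": force on the tool from outside, world axes, zero at the start; "moment": the same for the moment, N m; "width": finger opening in m; "gripper_force": force on a finger pad.
Only numpy, scipy, OpenCV 4.12 (cv2) and the standard library are available. Lean on these libraries where they do the work, as an engineer would, in place of code of your own. Each camera call takes 0.05 s, during which the arm holds its last target. There are 200 camera calls.

### The job

Sort the five things lying loose beside the beech tiers back to where they live: the kettlebell standing on the middle of the black rubber mat on the bottom tier, the grip ball seated in the wooden ring and the carabiner lying flat in the middle of the metal tray on the middle tier, and the whistle and the car key lying flat, side by side, in the ceramic dish on the top tier. Set the kettlebell down rather than dropping it, and leave the potted plant standing where it is.

Things in the scene. Friction and masses are not known exactly. Their poses are not given: they have to be found in the camera images.
- kettlebell: Small green kettlebell, 0.65 to 0.86 kg, 96 mm high: ball-shaped body 72 mm across on a flat foot 48 mm across, handle on top. Origin at the centre of the foot's underside, z up. The handle's round top bar, 15 mm thick, runs along own y, its axis 88 mm above the origin, free for 37 mm between the horns; the body's crown is at 66 mm.
- ball_center (a point): Centre of the red hard-silicone grip ball, a sphere of 56 mm diameter, about 0.1 kg; it can roll. Its orientation means nothing. It and the other loose things start on the bare table top (z = 0), at least 90 mm apart centre to centre; unlisted odds and ends close to them are at most 45 mm high and leave room for the fingers, taller ones stand 130 mm off or more.
- carabiner: Oval steel carabiner lying flat, 84 mm long (own x), 44 mm wide (own y), of 12 mm round bar with an open middle 20 mm wide, about 0.16 kg. Origin at its very centre, 6 mm above what it lies on. Its two long sides are straight for 38 mm about the middle.
- whistle: White plastic whistle lying on its side, 50 mm long (own x), 28 mm wide (own y), 20 mm high, 20 g. Origin at the middle of that box, 10 mm above what it lies on. Its drum is a disc of 28 mm diameter centred at own x = -11 mm, y = 0; the mouthpiece, 11 mm wide, runs from the drum to x = +25 mm between y = +3 and +14 mm.
- carkey: Folded black car key lying flat, a smooth plastic block 56 mm long (own x), 33 mm wide (own y), 14 mm thick, 45 g. Origin at its very centre, 7 mm above what it lies on.
- mat: Round black rubber mat, 110 mm across, 5 mm thick, fixed on the bottom tier (30 mm above the table) of the fixed beech stand: the kettlebell's place. Origin at the centre of its underside, z up. The stand's treads rise 55 mm each towards its +y side, 320 mm long (x) and 115, 125 and 160 mm deep from the bottom up. A tin 22 mm high shares the tier.
- ring: Dark turned-wood ring, 76 mm across, 16 mm high with a hole of 40 mm through it, fixed on the middle tier (85 mm above the table): the grip ball's place. Origin at the centre of its underside, z up. The ball seated in the hole has its centre 35.5 mm above this origin.
- tray: Shallow oblong metal tray, 130 mm (own x, along the tier) by 110 mm (own y), walls 3 mm thick and 16 mm high, floor 3 mm thick, fixed on the middle tier: the carabiner's place. Origin at the centre of its underside, z up.
- dish: Round white ceramic key dish, 153 mm across at the rim, 16 mm high, wall 4 mm; inner floor flat, 134 mm across, 5 mm above the origin. Fixed on the top tier (140 mm above the table): the place of whistle and car key. Origin at the centre of its underside, z up; its x runs along the tiers, y up the steps.
- plant: Bystander, to be left alone: succulent in a loose terracotta pot, 70 mm across, about 90 mm high, 0.3 kg, standing beside the dish on the top tier, its centre about 140 to 165 mm from the dish's. Origin at the centre of its foot, z up.
Not all that is in view belongs to the job. Leave any orange look-alike of the carkey alone.

How it is judged:
By the outcome, as a careful person would: the job done as asked, in the order asked, and still so for the second after the job is handed in, with the robot touching nothing.
It also fails if it takes over 136 s, if anything falls off the work surface, if the arm or the gripper's body presses on something with over 40 N, if the wrist force passes 120 N, or if a joint passes its speed limit or range.

## Working session

There is one attempt and no reset: what is moved stays moved. The work goes in short steps, Python scripts to look and compute and a tool call to move; the robot and the scene stay as the last step left them, time stands still between calls to the robot, and variables do not carry over. Pictures are saved under pics/ and viewed, at most 14 in all, crops included, and the job is handed in when it is done.

Besides the shell and the picture viewer there is one more tool, called after ">>>" by a JSON object that holds its "api" and its "payload", one argument or row to a line. step_arm: Moves the arm, as the interface text tells. Its arguments: {"type":"object","properties":{"rows":{"type":"array"},"newtons":{"type":"number"}},"required":["rows"]}

```bash
mkdir -p pics; cat > h.py <<'E'
import numpy as np, cv2
from station import arm
def grab(n,name):
    f=arm.grab_frame(n); cv2.imwrite(f'pics/{name}.png',f['color'])
    import pickle; pickle.dump(f,open(f'pics/{name}.pkl','wb')); return f
def load(name):
    import pickle; return pickle.load(open(f'pics/{name}.pkl','rb'))
def K(f):
    F=240/np.tan(np.radians(f['vfov'])/2); return np.array([[F,0,f['cx']],[0,F,f['cy']],[0,0,1.]]),np.array([f['k1'],0,0,0.])
def w(f,u,v,z):
    k,d=K(f); p=cv2.undistortPoints(np.array([[[u,v]]],float),k,d)[0,0]
    R=cv2.Rodrigues(np.array(f['rvec'],float))[0]; t=np.array(f['tvec'],float).ravel()
    c=-R.T@t; r=R.T@np.array([p[0],p[1],1]); return c+r*(z-c[2])/r[2]
def pr(f,P):
    k,d=K(f); return cv2.projectPoints(np.array(P,float).reshape(-1,1,3),np.array(f['rvec'],float),np.array(f['tvec'],float),k,d)[0].reshape(-1,2)
E
python3 - <<'E'
from h import *
for n in('top','side'):
    f=grab(n,n+'0'); R=cv2.Rodrigues(np.array(f['rvec'],float))[0]; print(n,f['vfov'],f['cx'],f['cy'],f['k1'],-R.T@np.array(f['tvec']).ravel(),R[2])
print(arm.get_state())
E
```

```text
top 43.0683390498481 314.8613936888416 233.73002417503912 -0.03894031323029309 [ 0.42524264 -0.14720171  1.3819616 ] [ 0.07513377  0.00148449 -0.99717236]
side 56.96655010904649 323.35315518942065 238.86243518075653 -0.038811848883229985 [ 0.259816   -0.6690352   0.72801516] [ 0.28421687  0.62056988 -0.73083089]
{'t': 0.1, 'q': array([ 1.50112817e+00,  3.59306470e-01,  1.11640764e-02, -2.89836166e-04,
       -1.22410761e+00, -2.88064422e-01]), 'qd': array([-0.00034554, -0.00063752,  0.00323935,  0.00199388,  0.00162871,
       -0.00010057]), 'joint_efforts': array([-2.05079392e-03, -5.84164131e+01,  2.93748897e+01,  7.01556936e+00,
        1.01646248e-02, -5.36915366e-05]), 'eef_pos': array([0.23625383, 0.63184357, 0.22573136]), 'ee_rot': array([ 3.14012146e+00, -1.51766704e-04, -3.57831146e-01]), 'force': array([-0.51388998, -0.9892102 ,  0.13210418]), 'moment': array([-0.08347663, -0.03468836,  0.02682562]), 'gripper_force': 0.0, 'width': 0.08724428459234683}
```

View pics/top0.png

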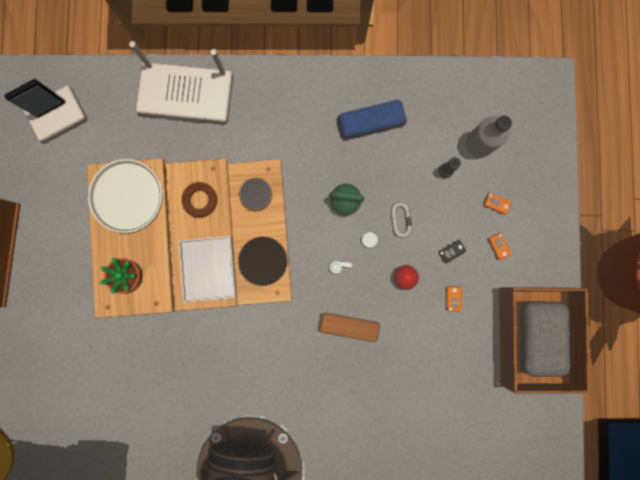

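View pics/side0.png

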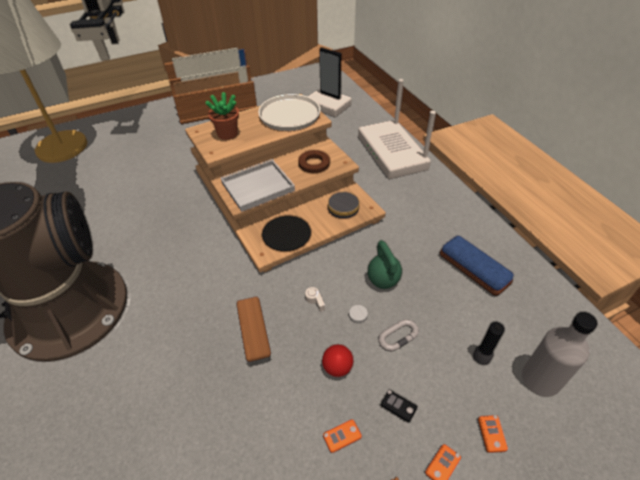

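The top view (image up = +x, left = +y) shows the stand: dish (125,195), ring (199,199), tray (207,269), mat (262,261). The loose things are the kettlebell (346,199), carabiner (401,219), whistle (340,267), ball (405,277) and black key (452,251). I'll enlarge these areas.

```bash
python3 - <<'E'
from h import *
def crop(n,x0,y0,x1,y1,s,o):
    i=load(n)['color'][y0:y1,x0:x1]; i=cv2.resize(i,None,fx=s,fy=s,interpolation=cv2.INTER_CUBIC)
    for x in range(x0-x0%-20,x1,20): cv2.putText(i,str(x),(int((x-x0+.5)*s),10),0,.4,(0,255,255),1); cv2.line(i,(int((x-x0+.5)*s),12),(int((x-x0+.5)*s),18),(0,255,255),1)
    for y in range(y0-y0%-20,y1,20): cv2.putText(i,str(y),(0,int((y-y0+.5)*s)),0,.4,(0,255,255),1); cv2.line(i,(26,int((y-y0+.5)*s)),(32,int((y-y0+.5)*s)),(0,255,255),1)
    cv2.imwrite(f'pics/{o}.png',i)
crop('top0',310,170,480,295,4.7,'c1')
crop('side0',290,235,430,425,3.1,'c2') 
f=load('top0'); g=load('side0')
for n,z in [((125,195),.15),((199,199),.1),((207,269),.09),((262,261),.035),((123,277),.2)]: print(n,w(f,*n,z).round(4))
E
```

```text
(125, 195) [0.5952 0.2443 0.15  ]
(199, 199) [0.5943 0.1016 0.1   ]
(207, 269) [0.446  0.0834 0.09  ]
(262, 261) [ 0.4654 -0.0285  0.035 ]
(123, 277) [0.4274 0.2276 0.2   ]
```

View pics/c1.png

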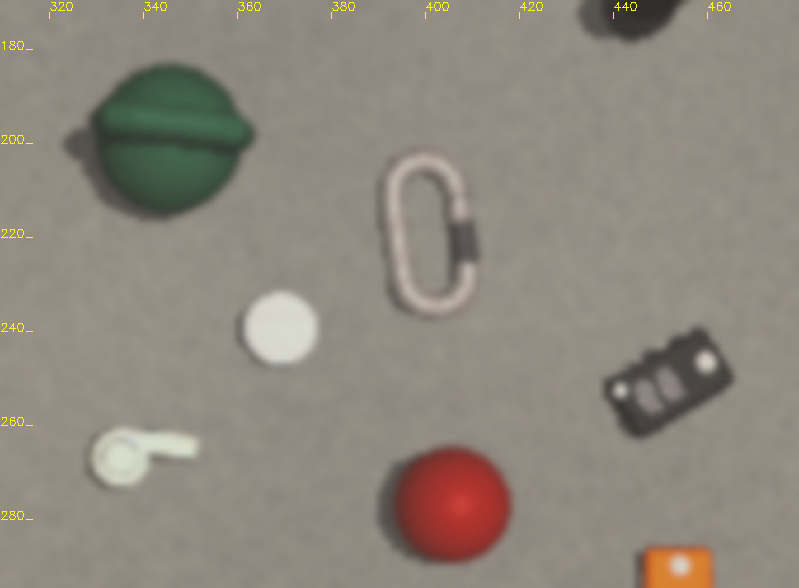

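View pics/c2.png

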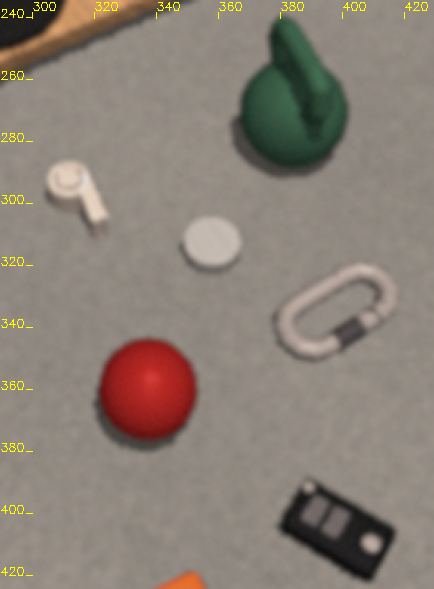

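The enlarged crops show the handle bar running (100,118) to (248,130), the ball at (452,505), and the drum at (121,457) with its tip at (197,447). The key corners and the carabiner outline are clear too. Next I'll compute world points and cross-check them in the side view.

```bash
python3 - <<'E'
from h import *
f=load('top0'); g=load('side0')
def c(X,Y): return 310+X/4.7-.5,170+Y/4.7-.5
def show(n,X,Y,z):
    p=w(f,*c(X,Y),z); q=pr(g,p)[0]; print(n,p.round(4),'side crop px',((q-[290,235]+.5)*3.1).round(0)); return p
a=show('bar1',100,118,.088);b=show('bar2',248,130,.088);d=b-a;print(np.linalg.norm(d),(a+b)/2,np.arctan2(d[1],d[0]))
show('body',168,138,.030)
a=show('car top',423,151,.006);b=show('car bot',436,314,.006);d=b-a;print(np.linalg.norm(d),(a+b)/2,np.arctan2(d[1],d[0]))
a=show('carL',390,233,.006);b=show('carR',472,230,.006);print(np.linalg.norm(b-a),(a+b)/2)
show('ball',452,505,.028)
a=show('drum',121,457,.02);b=show('tip',197,447,.02);m=show('m',155,440,.02);d=b-a;print(np.linalg.norm(d),'axis m->tip',np.arctan2(*(b-m)[1::-1]),'drum->tip minus off',np.arctan2(d[1],d[0])-np.arctan2(8.5,36))
P=[show('key',*x,.012) for x in((603,385),(635,437),(733,378),(703,328))]
print(np.mean(P,0),[np.linalg.norm(P[i]-P[i-1]) for i in range(4)],np.arctan2(*(P[2]-P[1])[1::-1]),np.arctan2(*(P[3]-P[0])[1::-1]))
a=w(f,281,160,.03);b=w(f,290,301,.03);print('front edge',a,b,np.linalg.norm(a-b),np.arctan2(*(a-b)[1::-1]))
a=w(f,88.5,163,.14);b=w(f,95.5,317,.14);print('back edge',a,b,np.linalg.norm(a-b),np.arctan2(*(a-b)[1::-1]))
i=f['color'][150:325,80:300]; s=3.4; i=cv2.resize(i,None,fx=s,fy=s,interpolation=cv2.INTER_CUBIC)
cv2.imwrite('pics/c3.png',i)
E
```

```text
bar1 [ 0.6071 -0.1789  0.088 ] side crop px [281.  19.]
bar2 [ 0.602  -0.2464  0.088 ] side crop px [330.  96.]
0.06772760952625201 [ 0.60454797 -0.21262517  0.088     ] -1.6457602556311641
body [ 0.6058 -0.2127  0.03  ] side crop px [298. 115.]
car top [ 0.6035 -0.3376  0.006 ] side crop px [396. 285.]
car bot [ 0.5243 -0.3436  0.006 ] side crop px [289. 344.]
0.07943797002136453 [ 0.5639251  -0.34057755  0.006     ] -3.0666351408209094
carL [ 0.5635 -0.3214  0.006 ] side crop px [326. 289.]
carR [ 0.5652 -0.3612  0.006 ] side crop px [364. 341.]
0.039782357353993894 [ 0.56432895 -0.34131213  0.006     ]
ball [ 0.4322 -0.3476  0.028 ] side crop px [152. 394.]
drum [ 0.4541 -0.1912  0.02  ] side crop px [ 72. 182.]
tip [ 0.4591 -0.2274  0.02  ] side crop px [104. 222.]
m [ 0.4623 -0.2074  0.02  ] side crop px [ 95. 196.]
0.036505195138733 axis m->tip -1.7296560845679847 drum->tip minus off -1.6657605007547762
key [ 0.4902 -0.4229  0.012 ] side crop px [309. 479.]
key [ 0.4653 -0.4381  0.012 ] side crop px [284. 523.]
key [ 0.4939 -0.4856  0.012 ] side crop px [378. 581.]
key [ 0.5179 -0.4714  0.012 ] side crop px [402. 536.]
[ 0.49186175 -0.45450371  0.012     ] [np.float64(0.05587950711832955), np.float64(0.029145741995643664), np.float64(0.055478137958636695), np.float64(0.027892628332077854)] -1.0289705515505294 -1.0513987916345569
front edge [ 0.69308423 -0.06787734  0.03      ] [ 0.37753658 -0.09116252  0.03      ] 0.3164056264965429 0.07365941280638287
back edge [0.66328778 0.32625122 0.14      ] [0.34565671 0.30090959 0.14      ] 0.31864039090243035 0.07961457446343487
```

View pics/c3.png

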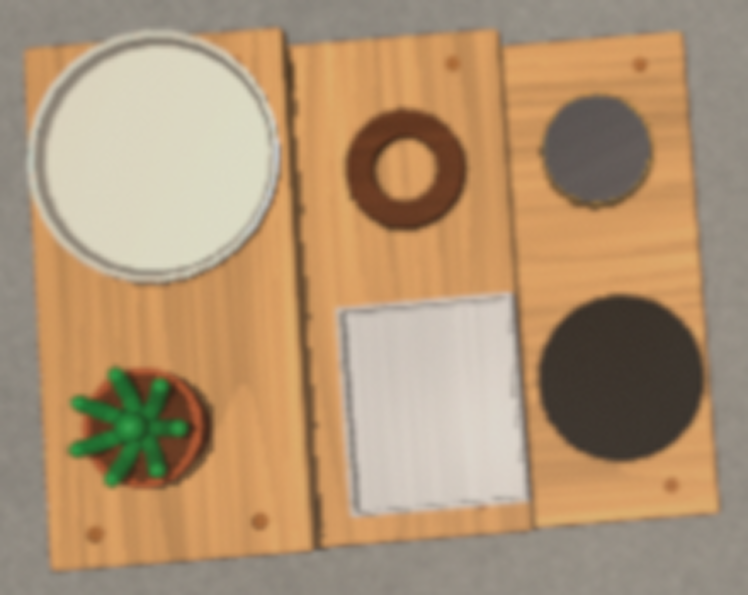

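The side view agrees with the top-view points to within about 1.3 px (roughly 2 mm), and the sizes match. c3 gives mat (622,378), ring (406,169), tray corners (338,308), (513,294), (528,500), (352,516), dish (153,157) and pot (148,428).

```bash
python3 - <<'E'
from h import *
f=load('top0');g=load('side0')
for n,X,Y,z in [('mat',622,378,.035),('ring',406,169,.101),('tray',433,404.5,.101),('dish',153.5,157,.156),('pot',148,428,.2),('tin',597,150,.052)]:
    p=w(f,80+X/3.4-.5,150+Y/3.4-.5,z); print(n,p.round(4),pr(g,p)[0].round(1))
E
```

```text
mat [ 0.4661 -0.0295  0.035 ] [287.1 232.7]
ring [0.5937 0.1016 0.101 ] [314.7 159.5]
tray [0.4469 0.0817 0.101 ] [258.  182.1]
dish [0.593  0.2431 0.156 ] [289.9 109.8]
pot [0.4306 0.2276 0.2   ] [224.5 112.8]
tin [ 0.6133 -0.0128  0.052 ] [344.  202.3]
```

>>> {"api": "step_arm", "payload": {
  "rows": [
    [0.05,-0.02,0.04,-0.14,0.0876],
    [0.1,-0.04,0.08,-0.28,0.0876],
    [0.15,-0.06,0.1,-0.43,0.0876],
    [0.2,-0.08,0.1,-0.57,0.0876],
    [0.25,-0.1,0.1,-0.72,0.0876],
    [0.3,-0.12,0.1,-0.86,0.0876],
    [0.34,-0.15,0.1,-1.0,0.0876],
    [0.36,-0.19,0.1,-1.14,0.0876],
    [0.369,-0.24,0.1,-1.288,0.0876],
    [0.369,-0.29,0.1,-1.288,0.0876],
    [0.369,-0.34,0.1,-1.288,0.0876],
    [0.369,-0.39,0.1,-1.288,0.0876],
    [0.369,-0.44,0.1,-1.288,0.0876],
    [0.369,-0.49,0.1,-1.288,0.0876],
    [0.369,-0.54,0.1,-1.288,0.0876],
    [0.369,-0.59,0.1,-1.288,0.0876],
    [0.369,-0.64,0.1,-1.288,0.0876],
    [0.369,-0.69,0.1,-1.288,0.0876],
    [0.369,-0.74,0.1,-1.288,0.0876],
    [0.369,-0.79,0.1,-1.288,0.0876]
  ]
}}

```text
t: 2.1
eef_pos: [0.6048, -0.1261, 0.3264]
ee_rot: [3.141, 0.0, -1.646]
force: [1.3, 1.0, 0.1]
width: 0.0876
gripper_force: 0.0
```

>>> {"api": "step_arm", "payload": {
  "rows": [
    [0,0,0,0,0.0876],
    [0,0,0,0,0.0876]
  ]
}}

```text
t: 2.3
eef_pos: [0.605, -0.1256, 0.3259]
ee_rot: [3.141, 0.0, -1.649]
force: [0.9, 0.2, 0.3]
width: 0.0872
gripper_force: 0.0
```

>>> {"api": "step_arm", "payload": {
  "rows": [
    [0,-0.045,0,0,0.0876],
    [0,-0.087,0,0,0.0876],
    [0,-0.087,-0.05,0,0.0876],
    [0,-0.087,-0.1,0,0.0876],
    [0,-0.087,-0.15,0,0.0876],
    [0,-0.087,-0.19,0,0.0876],
    [0,-0.087,-0.2,0,0.0876],
    [0,-0.087,-0.2,0,0.0876],
    [0,-0.087,-0.2,0,0.0876]
  ]
}}

```text
t: 3.2
eef_pos: [0.6071, -0.2109, 0.1288]
ee_rot: [-3.139, -0.001, -1.644]
force: [0.6, -0.4, 0.6]
width: 0.0882
gripper_force: 0.0
```

```bash
python3 - <<'E'
from h import *
f=grab('side','s1'); i=cv2.resize(f['color'][150:350,280:500],None,fx=3,fy=3,interpolation=cv2.INTER_CUBIC)
p=arm.get_state()['eef_pos'];print(p)
q=tuple(int(a) for a in (pr(f,p)[0]-[280,150]+.5)*3); cv2.drawMarker(i,q,(0,255,255),0,20)
cv2.imwrite('pics/s1c.png',i)
E
```

```text
[ 0.60729338 -0.21099503  0.12931759]
```

View pics/s1c.png

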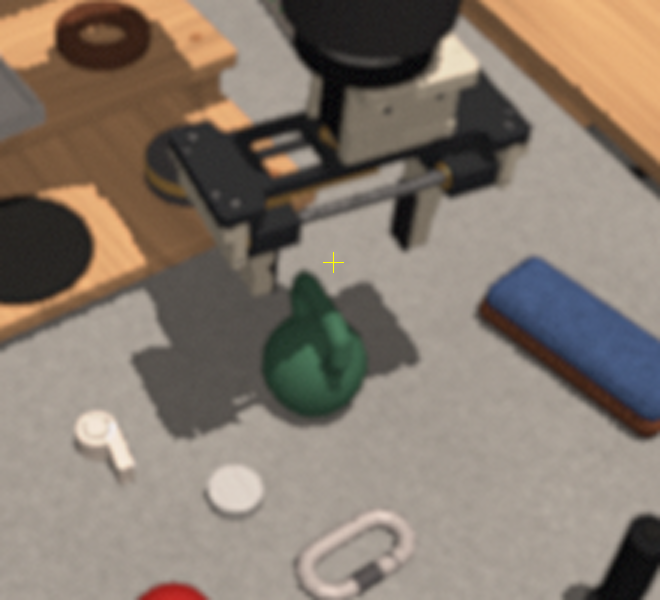

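The fingers straddle the handle, with tips at crop (262,295) and (408,247) and the bar between them. I'll descend and grip.

>>> {"api": "step_arm", "payload": {
  "rows": [
    [-0.002,-0.002,-0.03,0,0.0876],
    [-0.002,-0.002,-0.05,0,0.0876],
    [-0.002,-0.002,-0.056,0,0.0876],
    [-0.002,-0.002,-0.056,0,0.0876],
    [-0.002,-0.002,-0.056,0,0.04],
    [-0.002,-0.002,-0.056,0,0.01],
    [-0.002,-0.002,-0.056,0,0],
    [-0.002,-0.002,-0.056,0,0],
    [-0.002,-0.002,-0.056,0,0],
    [-0.002,-0.002,-0.056,0,0],
    [-0.002,-0.002,-0.056,0,0],
    [-0.002,-0.002,-0.056,0,0]
  ],
  "newtons": 50
}}

```text
t: 4.45
eef_pos: [0.6034, -0.2132, 0.0705]
ee_rot: [3.141, -0.0, -1.646]
force: [-0.3, 0.0, 0.0]
width: 0.0293
gripper_force: 0.0
```

>>> {"api": "step_arm", "payload": {
  "rows": [
    [0,0,0,0,0],
    [0,0,0,0,0],
    [0,0,0,0,0],
    [0,0,0,0,0],
    [0,0,0.005,0,0],
    [0,0,0.01,0,0],
    [0,0,0.02,0,0],
    [0,0,0.02,0,0]
  ]
}}

```text
t: 5.25
eef_pos: [0.6042, -0.2134, 0.0921]
ee_rot: [-3.14, -0.0, -1.646]
force: [0.6, -0.6, -8.3]
width: 0.0136
gripper_force: 49.8
```

>>> {"api": "step_arm", "payload": {
  "rows": [
    [0,0,0.02,0,0],
    [0,0,0.05,0,0],
    [0,0,0.08,0,0],
    [-0.012,0.016,0.09,0,0],
    [-0.03,0.04,0.09,0,0],
    [-0.048,0.064,0.09,0,0],
    [-0.066,0.088,0.09,0,0],
    [-0.084,0.112,0.09,0,0],
    [-0.102,0.136,0.09,0,0],
    [-0.12,0.16,0.09,0,0],
    [-0.132,0.176,0.09,0,0],
    [-0.138,0.184,0.09,0,0],
    [-0.138,0.184,0.08,0,0],
    [-0.138,0.184,0.06,0,0],
    [-0.138,0.184,0.04,0,0],
    [-0.138,0.184,0.03,0,0],
    [-0.138,0.184,0.025,0,0],
    [-0.138,0.184,0.022,0,0],
    [-0.138,0.184,0.022,0,0],
    [-0.138,0.184,0.022,0,0]
  ]
}}

```text
t: 7.25
eef_pos: [0.466, -0.0291, 0.1132]
ee_rot: [-3.141, 0.0, -1.646]
force: [-0.1, -0.2, -8.6]
width: 0.0138
gripper_force: 49.8
```

```bash
python3 - <<'E'
from h import *
f=grab('side','s2'); i=cv2.resize(f['color'][120:290,180:380],None,fx=3.5,fy=3.5,interpolation=cv2.INTER_CUBIC)
cv2.imwrite('pics/s2c.png',i); print(arm.get_state()['eef_pos'])
E
```

```text
[ 0.46595517 -0.02904698  0.11319924]
```

View pics/s2c.png

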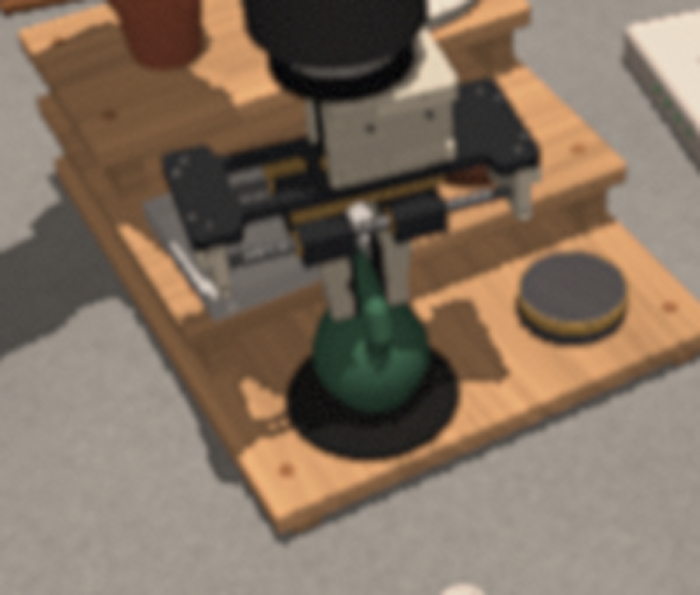

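The kettlebell hangs upright over the centre of the mat, foot at about (374,405) and mat centre at about (374,396). I'll lower it gently.

>>> {"api": "step_arm", "payload": {
  "rows": [
    [0,0,-0.003,0,0],
    [0,0,-0.005,0,0],
    [0,0,-0.007,0,0],
    [0,0,-0.008,0,0],
    [0,0,-0.008,0,0],
    [0,0,-0.008,0,0]
  ]
}}

```text
t: 7.9
eef_pos: [0.466, -0.0293, 0.1054]
ee_rot: [-3.14, -0.0, -1.645]
force: [-2.1, -1.8, 5.1]
width: 0.0137
gripper_force: 49.8
```

>>> {"api": "step_arm", "payload": {
  "rows": [
    [0,0,0,0,0.016],
    [0,0,0,0,0.03],
    [0,0,0,0,0.06],
    [0,0,0,0,0.07],
    [0,0,0,0,0.07],
    [0,0,0,0,0.07],
    [0,0,0,0,0.07],
    [0,0,0.03,0,0.07],
    [0,0,0.07,0,0.07],
    [0,0,0.1,0,0.0876],
    [0,0,0.1,0,0.0876]
  ]
}}

```text
t: 9.0
eef_pos: [0.4679, -0.0287, 0.2089]
ee_rot: [-3.134, 0.002, -1.645]
force: [0.4, 0.4, 0.5]
width: 0.0806
gripper_force: 0.0
```

>>> {"api": "step_arm", "payload": {
  "rows": [
    [-0.005,-0.045,0,0.07,0.0876],
    [-0.01,-0.09,0,0.151,0.0876],
    [-0.015,-0.135,0,0.151,0.0876],
    [-0.02,-0.18,0,0.151,0.0876],
    [-0.025,-0.225,0,0.151,0.0876],
    [-0.03,-0.27,0,0.151,0.0876],
    [-0.034,-0.3186,0,0.151,0.0876],
    [-0.034,-0.3186,-0.02,0.151,0.0876],
    [-0.034,-0.3186,-0.06,0.151,0.0876],
    [-0.034,-0.3186,-0.1,0.151,0.0876],
    [-0.034,-0.3186,-0.14,0.151,0.0876],
    [-0.034,-0.3186,-0.17,0.151,0.0876],
    [-0.034,-0.3186,-0.191,0.151,0.0876],
    [-0.034,-0.3186,-0.191,0.151,0.0876],
    [-0.034,-0.3186,-0.191,0.151,0.0876]
  ],
  "newtons": 20
}}

```text
t: 10.5
eef_pos: [0.4313, -0.3478, 0.0134]
ee_rot: [3.14, 0.0, -1.495]
force: [0.9, -0.3, 0.4]
width: 0.0876
gripper_force: 0.0
```

>>> {"api": "step_arm", "payload": {
  "rows": [
    [0,0,0,0,0.06],
    [0,0,0,0,0.05],
    [0,0,0,0,0.04],
    [0,0,0,0,0.04],
    [0,0,0,0,0.04],
    [0,0,0,0,0.04],
    [0,0,0,0,0.04],
    [0,0,0,0,0.04]
  ]
}}

```text
t: 11.3
eef_pos: [0.4317, -0.3479, 0.0139]
ee_rot: [-3.141, -0.0, -1.495]
force: [-0.9, -0.9, 5.4]
width: 0.0548
gripper_force: 20.0
```

>>> {"api": "step_arm", "payload": {
  "rows": [
    [0,0,0.03,0,0.04],
    [0,0,0.07,0,0.04],
    [0,0,0.12,0,0.04],
    [0,0,0.17,0,0.04],
    [0.014,0.04,0.2,0,0.04],
    [0.029,0.08,0.2,0,0.04],
    [0.043,0.12,0.2,0,0.04],
    [0.058,0.16,0.2,0,0.04],
    [0.072,0.2,0.2,0,0.04],
    [0.086,0.24,0.2,0,0.04],
    [0.101,0.28,0.2,0,0.04],
    [0.115,0.32,0.2,0,0.04],
    [0.13,0.36,0.2,0,0.04],
    [0.144,0.4,0.2,0,0.04],
    [0.155,0.43,0.2,0,0.04],
    [0.162,0.4495,0.19,0,0.04],
    [0.162,0.4495,0.16,0,0.04],
    [0.162,0.4495,0.13,0,0.04],
    [0.162,0.4495,0.115,0,0.04],
    [0.162,0.4495,0.115,0,0.04]
  ]
}}

```text
t: 13.3
eef_pos: [0.5911, 0.1007, 0.1249]
ee_rot: [3.135, -0.002, -1.496]
force: [-0.8, 0.5, -1.7]
width: 0.055
gripper_force: 20.0
```

```bash
python3 - <<'E'
from h import *
f=grab('side','s3'); i=cv2.resize(f['color'][80:280,230:430],None,fx=3,fy=3,interpolation=cv2.INTER_CUBIC)
cv2.imwrite('pics/s3c.png',i); print(arm.get_state()['eef_pos'])
E
```

```text
[0.59233194 0.10092925 0.12688934]
```

View pics/s3c.png

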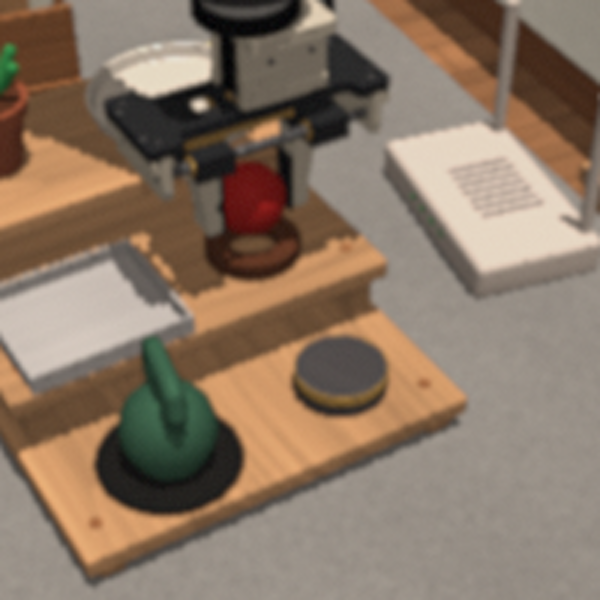

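The kettlebell stands mid-mat and the ball is centred over the ring (crop (252,200) over (252,245)). I'll lower and release.

>>> {"api": "step_arm", "payload": {
  "rows": [
    [0.001,0.0005,-0.01,0,0.04],
    [0.001,0.0005,-0.018,0,0.04],
    [0.001,0.0005,-0.021,0,0.04],
    [0.001,0.0005,-0.0225,0,0.04],
    [0.001,0.0005,-0.0225,0,0.04],
    [0.001,0.0005,-0.0225,0,0.04]
  ]
}}

```text
t: 13.95
eef_pos: [0.5943, 0.1023, 0.1068]
ee_rot: [-3.141, 0.0, -1.495]
force: [-2.8, 0.9, 5.4]
width: 0.0554
gripper_force: 20.0
```

>>> {"api": "step_arm", "payload": {
  "rows": [
    [0,0,0,0,0.057],
    [0,0,0,0,0.06],
    [0,0,0,0,0.065],
    [0,0,0,0,0.07],
    [0,0,0,0,0.075],
    [0,0,0,0,0.0876],
    [0,0,0,0,0.0876],
    [0,0,0,0,0.0876],
    [0,0,0.03,0,0.0876],
    [0,0,0.07,0,0.0876],
    [0,0,0.12,0,0.0876],
    [0,0,0.12,0,0.0876]
  ]
}}

```text
t: 15.15
eef_pos: [0.598, 0.1031, 0.2339]
ee_rot: [-3.13, 0.002, -1.494]
force: [0.4, 0.3, -0.3]
width: 0.0876
gripper_force: 0.0
```

>>> {"api": "step_arm", "payload": {
  "rows": [
    [-0.003,-0.045,0,0.14,0.0876],
    [-0.006,-0.09,0,0.28,0.0876],
    [-0.009,-0.135,0,0.42,0.0876],
    [-0.012,-0.18,0,0.56,0.0876],
    [-0.015,-0.225,0,0.7,0.0876],
    [-0.018,-0.27,0,0.84,0.0876],
    [-0.021,-0.315,0,0.98,0.0876],
    [-0.024,-0.36,0,1.12,0.0876],
    [-0.027,-0.405,0,1.26,0.07],
    [-0.03,-0.443,0,1.4,0.068],
    [-0.03,-0.443,-0.02,1.5,0.068],
    [-0.03,-0.443,-0.06,1.569,0.068],
    [-0.03,-0.443,-0.1,1.569,0.068],
    [-0.03,-0.443,-0.14,1.569,0.068],
    [-0.03,-0.443,-0.17,1.569,0.068],
    [-0.03,-0.443,-0.19,1.569,0.068],
    [-0.03,-0.443,-0.19,1.569,0.068],
    [-0.03,-0.443,-0.19,1.569,0.068]
  ]
}}

```text
t: 16.95
eef_pos: [0.5646, -0.341, 0.0363]
ee_rot: [3.141, 0.0, 0.075]
force: [-0.9, 0.2, 1.2]
width: 0.0678
gripper_force: 0.0
```

```bash
python3 - <<'E'
from h import *
f=grab('side','s4'); i=cv2.resize(f['color'][130:400,250:470],None,fx=2.2,fy=2.2,interpolation=cv2.INTER_CUBIC)
cv2.imwrite('pics/s4c.png',i); print(arm.get_state()['eef_pos'])
E
```

```text
[ 0.56527107 -0.34114247  0.03725082]
```

View pics/s4c.png

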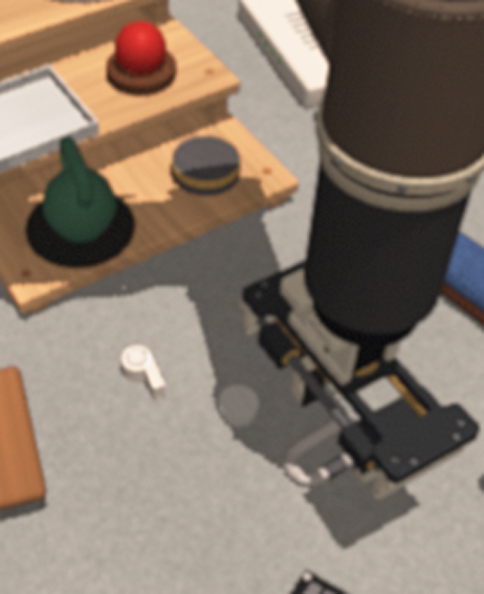

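The ball is seated in the ring and the carabiner lies between the fingers. Descending to z ≈ 3 mm and gripping.

>>> {"api": "step_arm", "payload": {
  "rows": [
    [0,0,-0.02,0,0.068],
    [0,0,-0.03,0,0.068],
    [0,0,-0.033,0,0.068],
    [0,0,-0.033,0,0.068],
    [0,0,-0.033,0,0.05],
    [0,0,-0.033,0,0.04],
    [0,0,-0.033,0,0.03],
    [0,0,-0.033,0,0.03],
    [0,0,-0.033,0,0.03],
    [0,0,-0.033,0,0.03],
    [0,0,-0.033,0,0.03],
    [0,0,-0.023,0,0.03],
    [0,0,0.0,0,0.03],
    [0,0,0.0,0,0.03]
  ],
  "newtons": 25
}}

```text
t: 18.4
eef_pos: [0.5661, -0.3416, 0.0391]
ee_rot: [3.139, -0.004, 0.075]
force: [0.4, 0.9, -0.9]
width: 0.043
gripper_force: 25.0
```

>>> {"api": "step_arm", "payload": {
  "rows": [
    [0,0,0.04,0,0.03],
    [0,0,0.09,0,0.03],
    [-0.005,0.02,0.14,-0.1,0.03],
    [-0.017,0.06,0.18,-0.23,0.03],
    [-0.028,0.1,0.2,-0.36,0.03],
    [-0.039,0.14,0.2,-0.49,0.03],
    [-0.05,0.18,0.2,-0.62,0.03],
    [-0.061,0.22,0.2,-0.75,0.03],
    [-0.072,0.26,0.2,-0.88,0.03],
    [-0.084,0.3,0.2,-1.01,0.03],
    [-0.095,0.34,0.2,-1.14,0.03],
    [-0.106,0.38,0.2,-1.27,0.03],
    [-0.114,0.41,0.2,-1.4,0.03],
    [-0.118,0.4227,0.19,-1.5,0.03],
    [-0.118,0.4227,0.16,-1.569,0.03],
    [-0.118,0.4227,0.12,-1.569,0.03],
    [-0.118,0.4227,0.09,-1.569,0.03],
    [-0.118,0.4227,0.07,-1.569,0.03],
    [-0.118,0.4227,0.065,-1.569,0.03],
    [-0.118,0.4227,0.065,-1.569,0.03]
  ]
}}

```text
t: 20.4
eef_pos: [0.446, 0.0816, 0.1007]
ee_rot: [3.14, -0.001, -1.495]
force: [0.3, -0.7, -0.7]
width: 0.0431
gripper_force: 25.0
```

>>> {"api": "step_arm", "payload": {
  "rows": [
    [0,0,-0.004,0,0.03],
    [0,0,-0.007,0,0.03],
    [0,0,-0.009,0,0.03],
    [0,0,-0.009,0,0.03]
  ]
}}

```text
t: 20.8
eef_pos: [0.4464, 0.0819, 0.0922]
ee_rot: [-3.141, 0.0, -1.495]
force: [0.6, -0.3, -0.8]
width: 0.043
gripper_force: 25.0
```

>>> {"api": "step_arm", "payload": {
  "rows": [
    [0,0,-0.001,0,0.03],
    [0,0,-0.001,0,0.03],
    [0,0,-0.001,0,0.05],
    [0,0,-0.001,0,0.055],
    [0,0,-0.001,0,0.06],
    [0,0,-0.001,0,0.06],
    [0,0,-0.001,0,0.06],
    [0,0,0.02,0,0.06],
    [0,0,0.06,0,0.06],
    [0,0,0.11,0,0.06],
    [0,0,0.11,0,0.06]
  ]
}}

```text
t: 21.9
eef_pos: [0.4499, 0.0834, 0.2085]
ee_rot: [-3.131, 0.003, -1.494]
force: [0.2, 0.5, -0.2]
width: 0.0595
gripper_force: 0.0
```

>>> {"api": "step_arm", "payload": {
  "rows": [
    [0.001,-0.045,0,-0.1,0.06],
    [0.002,-0.09,0,-0.186,0.06],
    [0.004,-0.135,0,-0.186,0.06],
    [0.005,-0.18,0,-0.186,0.06],
    [0.007,-0.225,0,-0.186,0.06],
    [0.008,-0.273,0,-0.186,0.06],
    [0.008,-0.273,-0.03,-0.186,0.06],
    [0.008,-0.273,-0.07,-0.186,0.06],
    [0.008,-0.273,-0.11,-0.186,0.06],
    [0.008,-0.273,-0.15,-0.186,0.06],
    [0.008,-0.273,-0.18,-0.186,0.06],
    [0.008,-0.273,-0.194,-0.186,0.06],
    [0.008,-0.273,-0.1985,-0.186,0.06],
    [0.008,-0.273,-0.1985,-0.186,0.06],
    [0.008,-0.273,-0.1985,-0.186,0.045],
    [0.008,-0.273,-0.1985,-0.186,0.035],
    [0.008,-0.273,-0.1985,-0.186,0.02],
    [0.008,-0.273,-0.1985,-0.186,0.02],
    [0.008,-0.273,-0.1985,-0.186,0.02],
    [0.008,-0.273,-0.1985,-0.186,0.02]
  ],
  "newtons": 10
}}

```text
t: 23.9
eef_pos: [0.4546, -0.1911, 0.004]
ee_rot: [-3.141, -0.0, -1.681]
force: [-1.3, 1.4, 6.0]
width: 0.028
gripper_force: 10.0
```

>>> {"api": "step_arm", "payload": {
  "rows": [
    [0,0,0,0,0.02],
    [0,0,0,0,0.02],
    [0,0,0.02,0,0.02],
    [0,0,0.06,0,0.02],
    [0,0,0.06,0,0.02]
  ]
}}

```text
t: 24.4
eef_pos: [0.4575, -0.1914, 0.0676]
ee_rot: [-3.134, -0.0, -1.68]
force: [0.0, -0.4, -0.1]
width: 0.0277
gripper_force: 10.0
```

```bash
python3 - <<'E'
from h import *
f=grab('side','s5'); i=cv2.resize(f['color'][100:360,200:420],None,fx=2.3,fy=2.3,interpolation=cv2.INTER_CUBIC)
cv2.imwrite('pics/s5c.png',i); print(arm.get_state()['eef_pos'])
E
```

```text
[ 0.45623861 -0.19114237  0.06576559]
```

View pics/s5c.png

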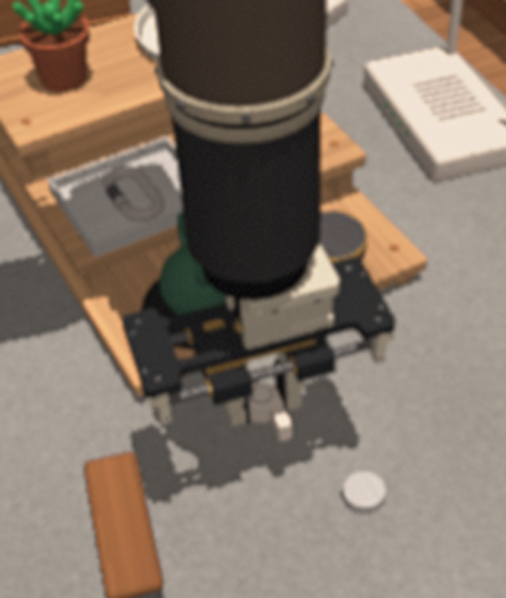

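The whistle is held by its drum and the carabiner lies mid-tray. On to the dish.

>>> {"api": "step_arm", "payload": {
  "rows": [
    [0,0,0.04,0,0.02],
    [0,0,0.09,0,0.02],
    [0.0,0,0.14,0,0.02],
    [0.008,0.02,0.18,0.05,0.02],
    [0.022,0.06,0.2,0.1,0.02],
    [0.037,0.1,0.22,0.15,0.02],
    [0.052,0.14,0.22,0.186,0.02],
    [0.067,0.18,0.22,0.186,0.02],
    [0.082,0.22,0.22,0.186,0.02],
    [0.097,0.26,0.22,0.186,0.02],
    [0.112,0.3,0.22,0.186,0.02],
    [0.127,0.34,0.22,0.186,0.02],
    [0.141,0.38,0.22,0.186,0.02],
    [0.156,0.42,0.22,0.186,0.02],
    [0.165,0.444,0.2,0.186,0.02],
    [0.165,0.444,0.16,0.186,0.02],
    [0.165,0.444,0.12,0.186,0.02],
    [0.165,0.444,0.1,0.186,0.02],
    [0.165,0.444,0.1,0.186,0.02],
    [0.165,0.444,0.1,0.186,0.02]
  ]
}}

```text
t: 26.45
eef_pos: [0.6196, 0.2529, 0.1633]
ee_rot: [3.141, -0.001, -1.495]
force: [0.1, 0.5, 0.5]
width: 0.0275
gripper_force: 10.0
```

```bash
python3 - <<'E'
from h import *
f=grab('top','t6'); i=cv2.resize(f['color'][140:330,70:310],None,fx=3.1,fy=3.1,interpolation=cv2.INTER_CUBIC)
g=grab('side','s6'); j=cv2.resize(g['color'][40:240,190:390],None,fx=3.7,fy=3.7,interpolation=cv2.INTER_CUBIC)
cv2.imwrite('pics/s6c.png',j[:600]); print(arm.get_state()['eef_pos'])
E
```

```text
[0.62034066 0.2533729  0.16513935]
```

View pics/s6c.png

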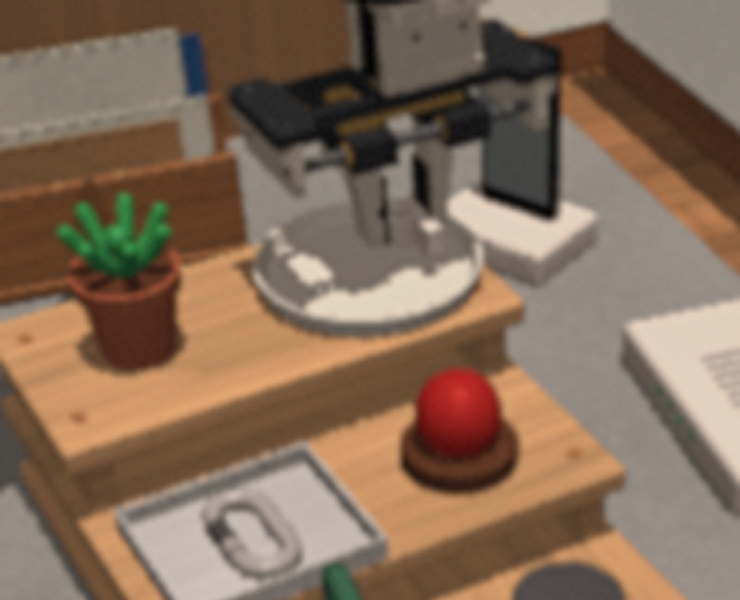

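The whistle is over the +x part of the dish, the plant is clear, and ball and carabiner are in place. Lowering and releasing with a small opening.

>>> {"api": "step_arm", "payload": {
  "rows": [
    [0,0,-0.006,0,0.02],
    [0,0,-0.011,0,0.02],
    [0,0,-0.0145,0,0.02],
    [0,0,-0.0145,0,0.02],
    [0,0,-0.0145,0,0.03],
    [0,0,-0.0145,0,0.034],
    [0,0,-0.0145,0,0.036],
    [0,0,-0.0145,0,0.036],
    [0,0,-0.005,0,0.036],
    [0,0,0.01,0,0.036],
    [0,0,0.05,0,0.04],
    [0,0,0.1,0,0.06],
    [0,0,0.1,0,0.06]
  ]
}}

```text
t: 27.85
eef_pos: [0.6227, 0.2541, 0.2729]
ee_rot: [-3.129, 0.005, -1.494]
force: [0.8, 0.4, 0.5]
width: 0.0503
gripper_force: 0.0
```

>>> {"api": "step_arm", "payload": {
  "rows": [
    [-0.008,-0.045,0.01,-0.1,0.0876],
    [-0.016,-0.09,0.01,-0.2,0.0876],
    [-0.024,-0.135,0.01,-0.3,0.0876],
    [-0.033,-0.18,0.01,-0.4,0.0876],
    [-0.041,-0.225,0.01,-0.5,0.0876],
    [-0.049,-0.27,0.01,-0.6,0.0876],
    [-0.057,-0.315,0.01,-0.7,0.0876],
    [-0.065,-0.36,0.01,-0.8,0.0876],
    [-0.073,-0.405,0.01,-0.9,0.0876],
    [-0.081,-0.45,0.01,-1.0,0.0876],
    [-0.09,-0.495,0,-1.1,0.0876],
    [-0.098,-0.54,-0.02,-1.117,0.0876],
    [-0.106,-0.585,-0.06,-1.117,0.0876],
    [-0.114,-0.63,-0.08,-1.117,0.0876],
    [-0.122,-0.675,-0.1,-1.117,0.0876],
    [-0.128,-0.7075,-0.13,-1.117,0.0876],
    [-0.128,-0.7075,-0.17,-1.117,0.0876],
    [-0.128,-0.7075,-0.21,-1.117,0.0876],
    [-0.128,-0.7075,-0.225,-1.117,0.0876],
    [-0.128,-0.7075,-0.225,-1.117,0.0876]
  ]
}}

```text
t: 29.85
eef_pos: [0.4903, -0.4539, 0.0367]
ee_rot: [3.138, -0.002, -2.612]
force: [0.3, 0.5, 0.3]
width: 0.0873
gripper_force: 0.0
```

```bash
python3 - <<'E'
from h import *
f=grab('top','t7'); g=grab('side','s7')
a=cv2.resize(f['color'][150:325,80:300],None,fx=2,fy=2,interpolation=cv2.INTER_CUBIC)
b=cv2.resize(g['color'][280:455,300:480],None,fx=2,fy=2,interpolation=cv2.INTER_CUBIC)
cv2.imwrite('pics/m7.png',np.hstack([a,b])); print(arm.get_state()['eef_pos'],arm.get_state()['ee_rot'])
E
```

```text
[ 0.49270796 -0.45506272  0.04048254] [-3.13944448e+00  6.09475271e-04 -2.61063660e+00]
```

View pics/m7.png

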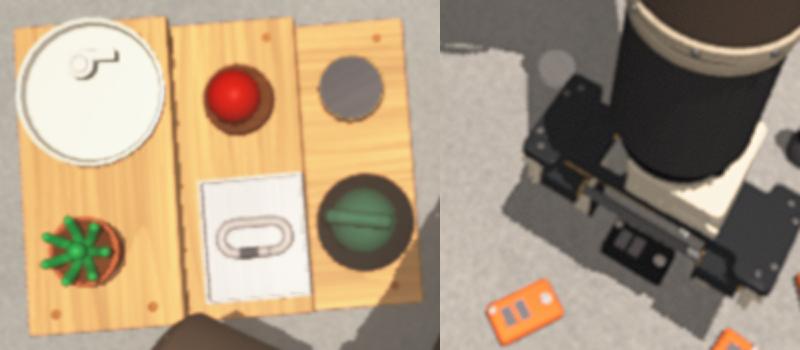

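The top half shows all placements good, with the whistle flat at (90,62). The side half shows the key between the fingers. Gripping.

>>> {"api": "step_arm", "payload": {
  "rows": [
    [0,0,-0.02,0,0.0876],
    [0,0,-0.032,0,0.0876],
    [0,0,-0.036,0,0.0876],
    [0,0,-0.036,0,0.0876],
    [0,0,-0.036,0,0.07],
    [0,0,-0.036,0,0.06],
    [0,0,-0.036,0,0.05],
    [0,0,-0.036,0,0.045],
    [0,0,-0.036,0,0.045],
    [0,0,-0.036,0,0.045],
    [0,0,-0.036,0,0.045],
    [0,0,-0.036,0,0.045],
    [0,0,-0.016,0,0.045],
    [0,0,0.02,0,0.045],
    [0,0,0.06,0,0.045],
    [0,0,0.1,0,0.045],
    [0,0,0.1,0,0.045]
  ],
  "newtons": 20
}}

```text
t: 31.65
eef_pos: [0.4943, -0.4567, 0.1453]
ee_rot: [-3.132, 0.004, -2.611]
force: [0.5, 0.2, -0.9]
width: 0.0557
gripper_force: 20.0
```

>>> {"api": "step_arm", "payload": {
  "rows": [
    [0.004,0.03,0.03,0,0.045],
    [0.009,0.07,0.06,-0.1,0.045],
    [0.013,0.11,0.1,-0.2,0.045],
    [0.018,0.15,0.13,-0.3,0.045],
    [0.023,0.19,0.15,-0.4,0.045],
    [0.027,0.23,0.15,-0.454,0.045],
    [0.032,0.27,0.15,-0.454,0.045],
    [0.036,0.31,0.15,-0.454,0.045],
    [0.041,0.35,0.15,-0.454,0.045],
    [0.046,0.39,0.15,-0.454,0.045],
    [0.05,0.43,0.15,-0.454,0.045],
    [0.055,0.47,0.15,-0.454,0.045],
    [0.06,0.51,0.15,-0.454,0.045],
    [0.065,0.55,0.15,-0.454,0.045],
    [0.069,0.59,0.15,-0.454,0.045],
    [0.074,0.63,0.15,-0.454,0.045],
    [0.079,0.67,0.15,-0.454,0.045],
    [0.0815,0.696,0.14,-0.454,0.045],
    [0.0815,0.696,0.12,-0.454,0.045],
    [0.0815,0.696,0.12,-0.454,0.045]
  ]
}}

```text
t: 33.65
eef_pos: [0.5713, 0.2417, 0.255]
ee_rot: [-3.139, -0.005, -3.065]
force: [-1.8, -0.8, -0.1]
width: 0.0561
gripper_force: 20.0
```

>>> {"api": "step_arm", "payload": {
  "rows": [
    [0,0,0,0,0.045],
    [0,0,-0.03,0,0.045],
    [0,0,-0.06,0,0.045],
    [0,0,-0.08,0,0.045],
    [0,0,-0.09,0,0.045],
    [0,0,-0.095,0,0.045],
    [0,0,-0.095,0,0.045],
    [0,0,-0.095,0,0.045]
  ]
}}

```text
t: 34.45
eef_pos: [0.5736, 0.2417, 0.1649]
ee_rot: [3.141, 0.002, -3.066]
force: [0.2, 0.8, -0.7]
width: 0.0558
gripper_force: 20.0
```

```bash
python3 - <<'E'
from h import *
g=grab('side','s8'); cv2.imwrite('pics/s8c.png',cv2.resize(g['color'][50:200,190:390],None,fx=3.8,fy=3.8,interpolation=cv2.INTER_CUBIC)); s=arm.get_state();print(s['eef_pos'],s['ee_rot'])
E
```

```text
[0.57358502 0.24173973 0.16497035] [ 3.14063183e+00  1.87712304e-03 -3.06572965e+00]
```

View pics/s8c.png

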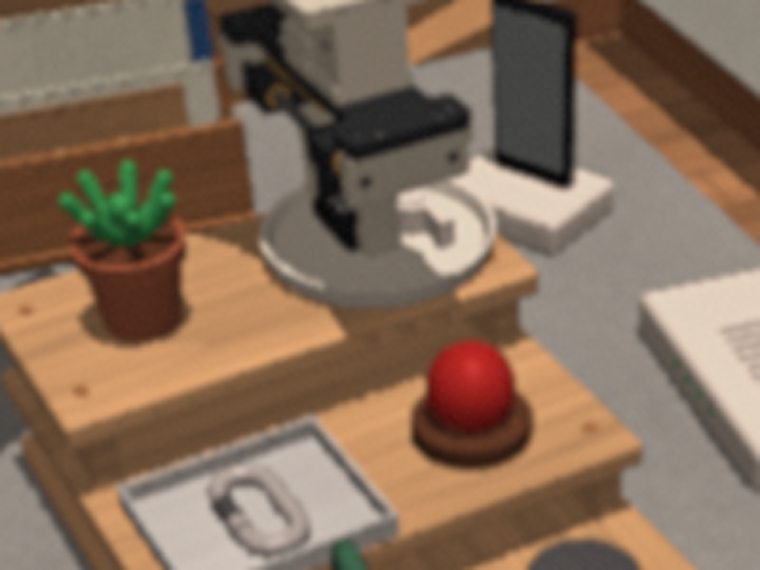

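The gripper with the key is clear of the whistle (430,215) and the plant. Lowering, releasing and retracting upward.

>>> {"api": "step_arm", "payload": {
  "rows": [
    [0,0,-0.008,0,0.045],
    [0,0,-0.013,0,0.045],
    [0,0,-0.0155,0,0.045],
    [0,0,-0.0155,0,0.045],
    [0,0,-0.0155,0,0.06],
    [0,0,-0.0155,0,0.066],
    [0,0,-0.0155,0,0.066],
    [0,0,-0.0155,0,0.066],
    [0,0,0.0,0,0.066],
    [0,0,0.04,0,0.066],
    [0,0,0.09,0,0.066],
    [0,0,0.14,0,0.066],
    [0.04,-0.03,0.15,0,0.066],
    [0.06,-0.08,0.15,0,0.066],
    [0.07,-0.13,0.15,0,0.066],
    [0.07,-0.18,0.15,0,0.066],
    [0.07,-0.23,0.15,0,0.066],
    [0.07,-0.28,0.15,0,0.066],
    [0.07,-0.33,0.15,0,0.066],
    [0.07,-0.38,0.15,0,0.066]
  ]
}}

```text
t: 36.5
eef_pos: [0.6426, -0.135, 0.3138]
ee_rot: [-3.142, 0.0, -3.066]
force: [0.9, -0.4, 0.1]
width: 0.0658
gripper_force: 0.0
```

>>> {"api": "step_arm", "payload": {
  "rows": [
    [0,-0.04,0,0,0.066],
    [0,-0.08,0,0,0.066],
    [0,-0.12,0,0,0.066],
    [0,-0.16,0,0,0.066],
    [0,-0.16,0,0,0.066],
    [0,-0.16,0,0,0.066]
  ]
}}

```text
t: 37.1
eef_pos: [0.6425, -0.2942, 0.3128]
ee_rot: [3.141, -0.001, -3.068]
force: [-0.2, 0.9, -0.7]
width: 0.0662
gripper_force: 0.0
```

```bash
python3 - <<'E'
from h import *
f=grab('top','t9'); g=grab('side','s9')
a=cv2.resize(f['color'][150:325,80:300],None,fx=1.8,fy=1.8,interpolation=cv2.INTER_CUBIC)
b=cv2.resize(g['color'][80:255,190:390],None,fx=1.8,fy=1.8,interpolation=cv2.INTER_CUBIC)
cv2.imwrite('pics/m9.png',np.hstack([a,b]))
E
```

```text
(no output)
```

View pics/m9.png

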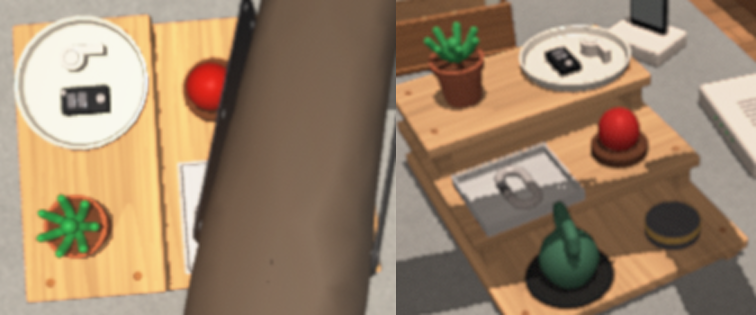

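All five things are in place: whistle and key lie flat side by side in the dish, and the plant is undisturbed. Handing in.

```bash
python3 -c "
from station import arm
print(arm.job_done())"
```

```text
the job is handed in; nothing more can be done
None
```

All five things were put in their places in the order asked, with the plant left standing, and the job was handed in at about 37 s of robot time; the station returned no verdict.

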